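# Put the microscope objectives away

## Task

Put the microscope's objectives away by colour: stand the red-banded one in the red dish and the yellow-banded one in the yellow dish, and stand the blue-banded one inside the inner ring of the blue canister base, then fit the blue cover over it, fully down inside the base's rim. Everything ends upright and flat on the floor of its holder, let go and at rest. Set things down rather than dropping them, do not tip any of them over, and leave the oil bottle, the Petri dish and the slide box where they are.

Things in the scene. Friction and masses are not known exactly. Their poses are not given: they have to be found in the camera images.
- obj_red_mid (a point): microscope objective with a red band: standing on its flat end, 56 mm tall; 28 mm in diameter up to 43 mm (steel, red from 26 mm up), then the red shoulder tapers to a black 15 mm lens tip; about 0.12 kg, loose. This point is on its axis, half-way up (28 mm above its underside); z up. Its yaw means nothing.
- obj_yellow_mid (a point): microscope objective with a yellow band: standing on its flat end, 56 mm tall; 28 mm in diameter up to 43 mm (steel, yellow from 26 mm up), then the yellow shoulder tapers to a black 15 mm lens tip; about 0.12 kg, loose. This point is on its axis, half-way up (28 mm above its underside); z up. Its yaw means nothing.
- obj_blue_mid (a point): microscope objective with a blue band: standing on its flat end, 56 mm tall; 28 mm in diameter up to 43 mm (steel, blue from 26 mm up), then the blue shoulder tapers to a black 15 mm lens tip; about 0.12 kg, loose. This point is on its axis, half-way up (28 mm above its underside); z up. Its yaw means nothing.
- cover_mid (a point): plain blue round canister cover with a 20 mm white spot on its flat closed top, standing mouth down: 60 mm outside diameter, 64 mm tall, wall 3 mm, 60 mm deep inside, no knob (grip it round its sides), about 0.06 kg, loose. This point is on its axis, half-way up (32 mm above its lower rim); z up. Its yaw means nothing.
- dish_red: parking dish for the red objective, fixed to the bench: round, 60 mm outside diameter, white flat floor 3 mm above the bench, 48 mm wide, inside a red lip that flares slightly and rises to 8 mm above the bench. Origin: centre of its underside, on the bench; z up. An objective that stands in it has its centre point 31 mm above this origin.
- dish_yellow: parking dish for the yellow objective, fixed to the bench: round, 60 mm outside diameter, white flat floor 3 mm above the bench, 48 mm wide, inside a yellow lip that flares slightly and rises to 8 mm above the bench. Origin: centre of its underside, on the bench; z up. An objective that stands in it has its centre point 31 mm above this origin.
- can_base: fixed canister base, 80 mm round. White floor 3 mm up. Blue outer lip: inside 65 mm at the floor, flaring to 72 mm at its top, 9 mm up. Blue inner ring: inside 44, outside 48 mm, top 6 mm up. The objective goes inside the ring, the cover's rim between ring and lip, on the floor. Origin: centre of underside, z up; in place the objective's centre point is 31 mm, the cover's 35 mm above it.
- oil_mid (a point): bystander: small amber dropper bottle with a black cap, 30 mm in diameter, 60 mm tall, loose. This point is half-way up on its axis.
- petri_mid (a point): bystander: closed white Petri dish with a green lid, 60 mm in diameter, 14 mm high, loose. This point is at its centre.
- slidebox_mid (a point): bystander: green box for microscope slides with a paper label, 84 mm (its x) by 36 mm (its y), 28 mm high, loose. This point is at its centre.
There are look-alikes about, which are no part of the job. What is shaped like the part that bears cover_mid but grey or orange is not meant.

How it is judged:
By the outcome, as a careful person would: the job done as asked, in the order asked, and still so for the second after the job is handed in, with the robot touching nothing.
It also fails if it takes over 112 s, if anything falls off the work surface, if the arm or the gripper's body presses on something with over 40 N, if the wrist force passes 120 N, or if a joint passes its speed limit or range.

## Robot

A 6-joint arm with a two-finger parallel gripper is mounted at the origin on the work surface. World frame = base frame: x ahead of the robot, y to its left, z up, the work surface at z = 0. Lengths are in m, angles in degrees, forces in N, time in s.
With the tool pointing down it reaches from about 0.25 to 0.725 m from the base axis. Payload 9.7 kg.
Tool frame: the origin (TCP) lies at the very end of the fingers, on their centre line; the grasp point (between the pads) lies grasp_offset behind it (grasp_offset is the distance from the TCP to the grasp point, in m); z points along the fingers, y is the line along which they close (so a half turn about z gives the same grasp; the last joint's range is limited). The gripper opens to 85 mm and grips with 20 to 120 N. Pads are 22 mm wide; open, the fingers measure 114 mm over their backs; the gripper's body (76 mm by 85 mm) begins 54 mm behind the grasp point. The pads swing forward as they close: fully open they stand 13 mm farther back than shut.
Start: joints at [-74.313, 4.979, 10.078, 95.1, 0, 90], TCP at [0.149, -0.53, 0.231] pointing down, gripper open.
Joint ranges: [-179.16, 179.16], [-48.56, 103.87], [-65.8, 70.77], [-126.05, 130.52], [-82.76, 87.17], [-180, 180]. Speed limits (degrees/s): [127.2, 127.2, 147.25, 180, 180, 180].

## Interface

Orientations are given as [roll, pitch, yaw] about the fixed x, y, z axes, in that order (R = Rz(yaw) Ry(pitch) Rx(roll)).
In Python, from workcell import get_obs, camera, calibration, job_done, recognise, cut_out, mark_of, grasp_offset gives the robot as it stands.
- The arm moves only by the tool servo_tool, never from a script. Its argument "moves" is a list of rows, each a list of 3 entries, a list of its own where there are three numbers: the turn, a rotation vector about the tool's x, y, z in degrees, then the shift along the tool's x, y, z in m, then the opening in per cent of the stroke, from 0 (shut) to 100 (fully open). In form: [[[ax, ay, az], [x, y, z], claw], ...]. A call has 1 to 12 rows; each row shifts and turns the commanded pose from where the row before left it, along the tool's axes as they then stand; what a row does not reach is not made up. A row lasts 1/10 s, in which the tool goes at most 50 mm and 8.59 degrees, less where a joint would pass 70% of its speed; a pose out of reach is approached as far as the arm can. A call is refused whole if a number of a shift passes 0.05 or a number of a turn 8.59, either way. A call with a gripper value outside its range is refused whole. The fingers move at their own pace and stop on an object; "force" is the grip in N (left out, the last holds). Time passes only in rows, so rows that do not move let the fingers close. It gives the time, the measured TCP pose, the force, the opening and the grip force at its end, in the units of the state.
- get_obs(): the state, without advancing time (a new reading comes with each control period).
- camera(name): name is "scene" or "side" or "wrist"; returns (picture, depth): 384x512x3 uint8, red, green, blue; 384x512 float32, m along the optical axis (not along the pixel's ray), 0 where there is no reading.
- calibration(name): a dict with "camera_matrix" (3x3 intrinsics, pixels), "dist" ([k1, k2, p1, p2, k3] as OpenCV has them; the pictures are not rectified), "R" (3x3) and "t" (3): a world point X has camera coordinates R X + t. Camera axes: x right, y down, z forward; pixel columns grow to the right and rows downward; lengths in m; the calibration is good to about 2 mm. A picture is of the moment at which its call begins: read the wrist's pose just before it. calibration takes no time and is no camera call; for the wrist camera it gives the pose at the moment of the call.
- job_done(): hands the job in; it is judged then, once.
Trained networks look in the newest picture that a camera, given by its name, has taken for a name from the list of things; names that differ only in an ending like _2 or _b are one class to them, and where a whole thing is asked for, a point or a joint stands for the part that bears it (a point fixed in the world has none). Each returns a list of dicts, best first, with "score" (0 to 1); they miss things now and then, are a little off and sometimes report something else, mostly with a low value. They report only what shows in the picture. A call takes as long as a camera call. They do not tell look-alikes from the thing itself.
- recognise(name, camera): "xyz" ([x, y, z] in m, in the coordinates of the camera as it stood for that picture, good to about 4 mm: the middle of the surface that is visible of it).
- cut_out(name, camera): "mask" (384x512 bool, what is visible of it).
- mark_of(name, camera): "xyz" ([x, y, z] in m, in the coordinates of the camera as it stood for that picture, good to about 4 mm: a listed point, or the origin of a listed thing).
The state is a dict: "time": time; "q": joint angles; "qd": joint speeds; "joint_efforts": joint torques, N m; "ee_pos": TCP position; "tcp_rot": TCP orientation; "wrist_force": force on the tool from outside, world axes, zero at the start; "torque": the same for the moment, N m; "opening": finger opening in m; "grasp_force": force on a finger pad.
Only numpy, scipy, OpenCV 4.12 (cv2) and the standard library are available. Lean on these libraries where they do the work, as an engineer would, in place of code of your own. Each camera call takes 0.05 s, during which the arm holds its last target. There are 200 camera calls.

## Working session

There is one attempt and no reset: what is moved stays moved. The work goes in short steps, Python scripts to look and compute and a tool call to move; the robot and the scene stay as the last step left them, time stands still between calls to the robot, and variables do not carry over. Pictures are saved under pics/ and viewed, at most 14 in all, crops included, and the job is handed in when it is done.

Besides the shell and the picture viewer there is one more tool, called after ">>>" as a command line: name --argument value ..., lists and objects as JSON in quotes. servo_tool: Moves the arm, as the interface text tells. Its arguments: {"type":"object","properties":{"moves":{"type":"array"},"force":{"type":"number"}},"required":["moves"]}

```bash
ls; mkdir -p pics; cat > h.py <<'E'
import numpy as np,cv2
from workcell import *
def c2w(name,p,cal=None):
    c=cal or calibration(name);return np.array(c["R"]).T@(np.array(p)-np.array(c["t"]))
def w2p(name,X,cal=None):
    c=cal or calibration(name)
    return cv2.projectPoints(np.array([X],float),cv2.Rodrigues(np.array(c["R"]))[0],np.array(c["t"],float),np.array(c["camera_matrix"]),np.array(c["dist"],float))[0].ravel()
def save(n,im): cv2.imwrite("pics/"+n+".png",im[:,:,::-1])
NAMES="obj_red_mid obj_yellow_mid obj_blue_mid cover_mid dish_red dish_yellow can_base oil_mid petri_mid slidebox_mid".split()
def marks(cam,names=NAMES,n=3):
    for k in names:
        for d in mark_of(k,cam)[:n]:
            X=c2w(cam,d["xyz"]);print(cam,k,round(d["score"],2),X.round(4),w2p(cam,X).round())
E
python3 - <<'E'
from h import *
print(grasp_offset,get_obs())
a,_=camera("scene");b,_=camera("side");save("scene0",a);save("side0",b)
marks("scene");marks("side",n=3)
E
```

```text
pics
0.0187 {'time': 0.0, 'q': array([-7.43129864e+01,  5.01097576e+00,  1.00349151e+01,  9.50993909e+01,
        1.89682530e-03,  8.99988759e+01]), 'qd': array([-0.04760022, -0.01914557, -0.03006111, -0.04614295,  0.00884996,
       -0.06357164]), 'joint_efforts': array([-1.37317211e-04, -5.20388460e+01,  4.64800501e+01,  1.65235461e-02,
        7.68384643e-05,  2.10414794e-05]), 'ee_pos': array([ 0.14865834, -0.52929451,  0.23058839]), 'tcp_rot': array([-1.79924548e+02, -1.89830402e-03,  1.56881352e+01]), 'wrist_force': array([0.76455768, 0.00406764, 1.58468842]), 'torque': array([-0.059857 , -0.0219855, -0.0283634]), 'grasp_force': 0.0, 'opening': 0.08534819710590574}
scene obj_red_mid 0.61 [ 0.4415 -0.1572  0.0285] [233. 174.]
scene obj_blue_mid 0.85 [0.5177 0.3956 0.0291] [391. 295.]
scene obj_blue_mid 0.38 [0.3706 0.3025 0.0102] [390. 244.]
scene cover_mid 0.91 [ 0.3086 -0.1982  0.0326] [256. 149.]
scene cover_mid 0.91 [ 0.2893 -0.3769  0.0306] [221. 128.]
scene cover_mid 0.59 [ 0.3646 -0.2977  0.0324] [219. 145.]
scene dish_red 0.58 [ 0.6346 -0.1683 -0.0012] [176. 213.]
scene 
[... 677 characters left out ...]
[115. 291.]
side cover_mid 0.83 [ 0.3056 -0.1957  0.0319] [335. 181.]
side cover_mid 0.68 [ 0.2863 -0.3776  0.0382] [370. 148.]
side cover_mid 0.61 [ 0.3705 -0.3022  0.0307] [333. 152.]
side dish_red 0.77 [ 0.6358 -0.1711  0.0038] [237. 145.]
side dish_yellow 0.57 [ 0.4473 -0.1571  0.0257] [285. 168.]
side dish_yellow 0.49 [ 0.4918 -0.0117 -0.0021] [242. 197.]
side can_base 0.87 [ 6.761e-01 -1.970e-02  1.000e-04] [195. 167.]
side oil_mid 0.58 [0.4626 0.1644 0.0337] [206. 235.]
side oil_mid 0.42 [0.3683 0.3022 0.0037] [198. 305.]
side oil_mid 0.31 [0.5243 0.3992 0.029 ] [114. 291.]
side petri_mid 0.93 [0.3712 0.298  0.0066] [198. 302.]
side slidebox_mid 0.93 [0.6187 0.207  0.0168] [150. 219.]
```

```bash
python3 - <<'E'
import cv2,numpy as np
a=cv2.imread("pics/scene0.png");b=cv2.imread("pics/side0.png")
c=np.vstack([cv2.resize(a[90:330,150:430],(700,600))])
cv2.imwrite("pics/s1.png",c);cv2.imwrite("pics/s2.png",cv2.resize(b[90:330,90:400],(775,600)))
E
```

```text
(no output)
```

View pics/s1.png

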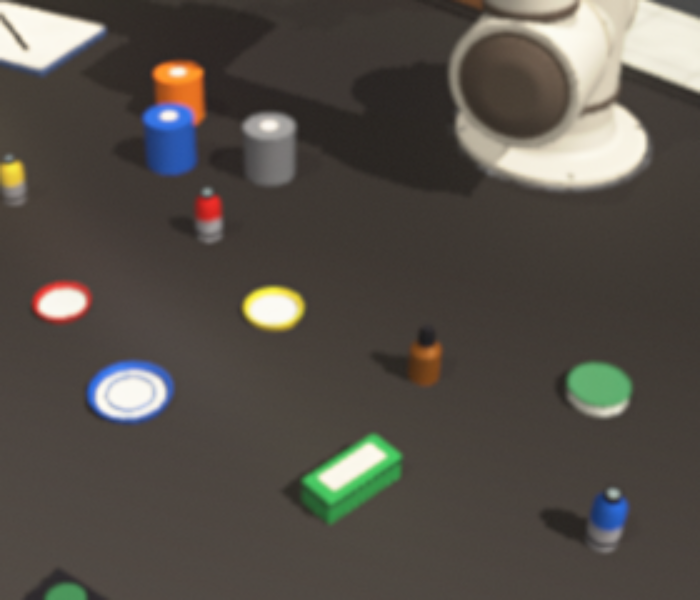

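View pics/s2.png

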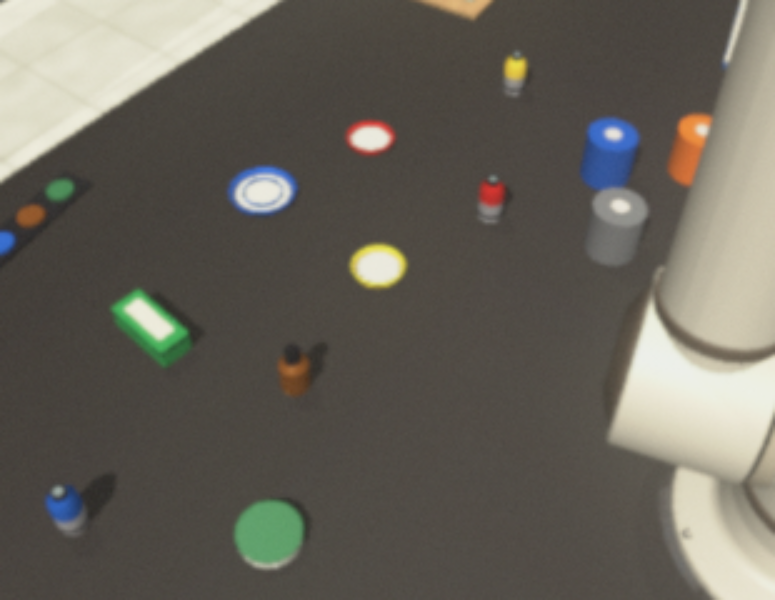

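Candidates, in scene pixels:
- **Cover-like:** blue (218,146), orange (221,127) and grey (258,149). The blue one is meant.
- **Objectives:** red (233,174), yellow (155,163) and blue (392,297). Only colour tells them apart.
- **Holders:** red dish (175,210), yellow dish (259,213), base (202,247).

I'll move above red and check it from close up.

>>> servo_tool --moves '[[[0,0,7.85],[0,0,0],100],[[0,0,7.85],[0,0,0],100],[[0,0,0],[0.03,-0.037,0],100],[[0,0,0],[0.03,-0.037,0],100],[[0,0,0],[0.03,-0.037,0],100],[[0,0,0],[0.03,-0.037,0],100],[[0,0,0],[0.03,-0.037,0],100],[[0,0,0],[0.03,-0.037,0],100],[[0,0,0],[0.03,-0.037,0],100],[[0,0,0],[0.03,-0.037,0],100],[[0,0,0],[0.03,-0.037,0],100],[[0,0,0],[0.02,-0.037,0],100]]' --force 35

```text
time: 2.3
ee_pos: [0.4401, -0.1577, 0.2312]
tcp_rot: [180.0, -0.0, 0.0]
wrist_force: [0.3, -0.5, -0.3]
opening: 0.0854
grasp_force: 0.0
```

```bash
cat >> h.py <<'E'
def wrist(n,names):
    o=get_obs();print(o["time"],o["ee_pos"].round(4),o["tcp_rot"].round(2),round(o["opening"],4),o["wrist_force"].round(1))
    a,d=camera("wrist");save(n,a);marks("wrist",names,2);return a,d
E
python3 -c "
from h import *
wrist('w1',NAMES[:7])"
```

```text
2.3 [ 0.4401 -0.1577  0.2312] [ 1.8e+02 -3.0e-02  2.0e-02] 0.0854 [ 0.3 -0.5 -0.3]
wrist obj_red_mid 0.6 [ 0.4492 -0.1525  0.0278] [257. 153.]
wrist obj_red_mid 0.17 [ 0.3731 -0.2967  0.0308] [388. 223.]
wrist obj_yellow_mid 0.93 [ 0.5488 -0.3778  0.0283] [485.  55.]
wrist cover_mid 0.8 [ 0.2868 -0.3754  0.0333] [440. 287.]
wrist cover_mid 0.78 [ 0.3692 -0.3038  0.0306] [391. 223.]
wrist dish_yellow 0.93 [ 0.496  -0.0122 -0.0017] [122. 103.]
wrist dish_yellow 0.37 [ 0.4459 -0.156   0.0258] [256. 153.]
```

View pics/w1.png

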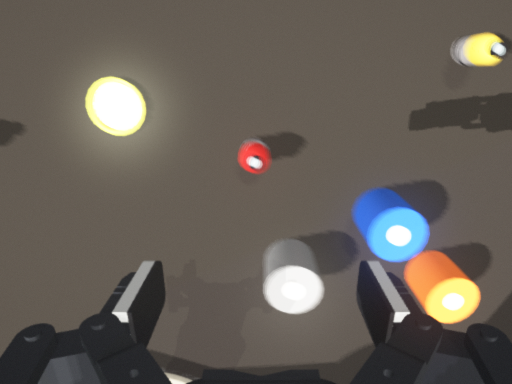

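The close view shows the true red objective at (255,156), the blue cover at (390,223), with grey at (292,275) and orange at (441,287) left aside. The yellow dish is at (117,106) and the yellow objective at (480,50). Next I'll refine positions using masks and depth.

```bash
cat >> h.py <<'E'
def cloud(cam,d,mask,cal):
    v,u=np.nonzero(mask&(d>0));z=d[v,u].astype(float)
    n=cv2.undistortPoints(np.stack([u,v],1).astype(float)[:,None],np.array(cal["camera_matrix"]),np.array(cal["dist"],float))[:,0]
    P=np.c_[n*z[:,None],z];return (P-np.array(cal["t"]))@np.array(cal["R"])
def fine(cam,d,names,cal):
    for k in names:
        for m in cut_out(k,cam)[:3]:
            X=cloud(cam,d,m["mask"],cal)
            if len(X)<20: continue
            zt=np.percentile(X[:,2],95)
            T=X[X[:,2]>zt-.005] if zt>.03 else X[abs(X[:,2])<.015]
            (c,r)=cv2.minEnclosingCircle(T[:,:2].astype(np.float32))
            print(cam,k,round(m["score"],2),"top z",zt.round(4),"circ",np.round(c,4),round(r,4),"med",np.median(T[:,:2],0).round(4),len(T))
E
python3 - <<'E'
from h import *
for cam in("wrist","scene","side"):
    cal=calibration(cam);a,d=camera(cam)
    fine(cam,d,NAMES[:4]+["dish_red","dish_yellow","can_base"],cal)
E
```

```text
wrist obj_red_mid 0.85 top z 0.0565 circ [ 0.4451 -0.155 ] 0.0081 med [ 0.4451 -0.1558] 207
wrist obj_yellow_mid 0.62 top z 0.0563 circ [ 0.5523 -0.3748] 0.0088 med [ 0.5518 -0.3733] 247
wrist cover_mid 0.92 top z 0.0649 circ [ 0.3718 -0.3007] 0.0304 med [ 0.3733 -0.2991] 2429
wrist cover_mid 0.75 top z 0.0648 circ [ 0.3069 -0.1964] 0.0305 med [ 0.3098 -0.196 ] 2099
wrist cover_mid 0.62 top z 0.0649 circ [ 0.3594 -0.3065] 0.1284 med [ 0.2918 -0.3736] 1839
wrist dish_red 0.15 top z 0.0565 circ [ 0.4451 -0.155 ] 0.0081 med [ 0.4451 -0.1558] 207
wrist dish_yellow 0.89 top z 0.008 circ [ 0.4923 -0.0063] 0.0313 med [ 0.4936 -0.0069] 2364
scene obj_red_mid 0.68 top z 0.0535 circ [ 0.4486 -0.1495] 0.0103 med [ 0.4485 -0.1487] 24
scene obj_yellow_mid 0.73 top z 0.0561 circ [ 0.5518 -0.3712] 0.0096 med [ 0.5533 -0.3693] 20
scene obj_blue_mid 0.63 top z 0.0561 circ [0.5201 0.3995] 0.0091 med [0.5215 0.4004] 54
scene obj_blue_mid 0.58 top z 0.0094 circ [ 0.6333 -0.1747] 0.0352 med [ 0.6362 -0.1715] 270
scene obj_blue_mid 0.4 top z 0.0654 circ [ 0.3709 -0.2977] 0.032 med [ 0.3729 -0.296 ] 178
sc
[... 711 characters left out ...]
n_base 0.4 top z 0.0654 circ [ 0.3715 -0.2974] 0.0313 med [ 0.3729 -0.2938] 162
side obj_red_mid 0.49 top z 0.0566 circ [ 0.441  -0.1534] 0.0095 med [ 0.4414 -0.1521] 24
side cover_mid 0.91 top z 0.067 circ [ 0.3526 -0.2697] 0.0639 med [ 0.3676 -0.2963] 208
side cover_mid 0.79 top z 0.066 circ [ 0.2884 -0.3741] 0.0304 med [ 0.2872 -0.3718] 193
side cover_mid 0.7 top z 0.0665 circ [ 0.3034 -0.1951] 0.0315 med [ 0.3034 -0.1923] 268
side dish_red 0.57 top z 0.0091 circ [ 0.6316 -0.174 ] 0.0331 med [ 0.6346 -0.173 ] 199
side dish_yellow 0.64 top z 0.0093 circ [ 0.4941 -0.0105] 0.0351 med [ 0.4938 -0.0081] 292
side can_base 0.96 top z 0.0096 circ [ 0.6746 -0.0152] 0.0405 med [ 0.6749 -0.0165] 383
```

>>> servo_tool --moves '[[[0,0,0],[0.005,-0.0025,0.045],100],[[0,0,0],[0,0,0.045],100],[[0,0,0],[0,0,0.045],100],[[0,0,0],[0,0,0.045],100],[[0,0,0],[0,0,0.025],100],[[0,0,0],[0,0,0.012],100],[[0,0,0],[0,0,0],0],[[0,0,0],[0,0,0],0],[[0,0,0],[0,0,0],0],[[0,0,0],[0,0,0],0],[[0,0,0],[0,0,0],0],[[0,0,0],[0,0,0],0]]' --force 35

```text
time: 5.1
ee_pos: [0.4447, -0.1574, 0.0157]
tcp_rot: [180.0, -0.1, -0.0]
wrist_force: [-0.6, 0.4, 6.7]
opening: 0.0268
grasp_force: 34.2
```

>>> servo_tool --moves '[[[0,0,0],[0,0,-0.02],0],[[0,0,0],[0,0,-0.04],0],[[0,0,0],[0,0,-0.05],0],[[0,0,0],[0.03,0.004,-0.05],0],[[0,0,0],[0.035,0.004,-0.02],0],[[0,0,0],[0.03,0.004,0],0],[[0,0,0],[0.02,0.004,0],0],[[0,0,0],[0,0,0],0]]'

```text
time: 5.9
ee_pos: [0.5562, -0.1727, 0.1862]
tcp_rot: [-180.0, 0.0, 0.0]
wrist_force: [-1.3, 0.6, -2.0]
opening: 0.0266
grasp_force: 35.0
```

```bash
cat >> h.py <<'E'
def wf(n,names):
    o=get_obs();print(o["time"],o["ee_pos"].round(4),o["tcp_rot"].round(2),round(o["opening"],4),o["wrist_force"].round(1))
    cal=calibration("wrist");a,d=camera("wrist");save(n,a);fine("wrist",d,names,cal)
E
python3 -c "
from h import *
wf('w2',['dish_red','can_base','obj_red_mid','dish_yellow'])"
```

```text
5.9 [ 0.5562 -0.1727  0.1862] [-1.7999e+02  3.0000e-02  2.0000e-02] 0.0266 [-1.3  0.6 -2. ]
wrist dish_red 0.58 top z 0.008 circ [ 0.6362 -0.1729] 0.03 med [ 0.6364 -0.1736] 3447
wrist can_base 0.69 top z 0.0086 circ [ 0.6745 -0.0152] 0.0425 med [ 0.6745 -0.0161] 5880
wrist can_base 0.67 top z 0.008 circ [ 0.4936 -0.0083] 0.0303 med [ 0.4933 -0.0072] 2234
wrist obj_red_mid 0.92 top z 0.2266 circ [ 0.5568 -0.1733] 0.0089 med [ 0.558  -0.1733] 1383
wrist obj_red_mid 0.48 top z 0.0086 circ [ 0.6734 -0.017 ] 0.0414 med [ 0.6746 -0.0162] 5802
wrist dish_yellow 0.97 top z 0.008 circ [ 0.4905 -0.0088] 0.0328 med [ 0.4932 -0.0072] 2255
```

View pics/w2.png

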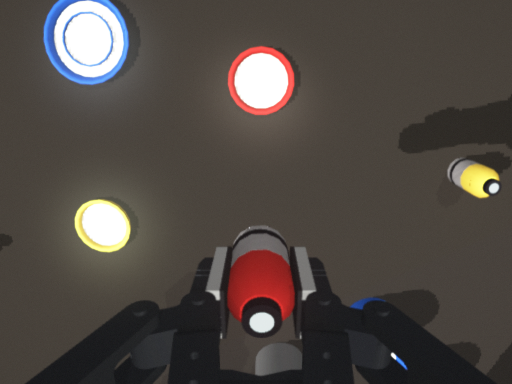

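Red is held upright. The red dish is at pixel (261,80), directly ahead.

>>> servo_tool --moves '[[[0,0,0],[0.027,0,0.02],0],[[0,0,0],[0.027,0,0.04],0],[[0,0,0],[0.025,0,0.04],0],[[0,0,0],[0,0,0.03],0],[[0,0,0],[0,0,0.02],0],[[0,0,0],[0,0,0.009],0],[[0,0,0],[0,0,0.004],0],[[0,0,0],[0,0,0.002],0],[[0,0,0],[0,0,0.001],0],[[0,0,0],[0,0,0.001],0]]'

```text
time: 7.15
ee_pos: [0.634, -0.1727, 0.0213]
tcp_rot: [180.0, -0.1, -0.0]
wrist_force: [-0.1, 0.3, -0.7]
opening: 0.0268
grasp_force: 35.0
```

>>> servo_tool --moves '[[[0,0,0],[0.001,0,0.001],0],[[0,0,0],[0,0,0.001],0],[[0,0,0],[0,0,0],0]]'

```text
time: 7.45
ee_pos: [0.6349, -0.1726, 0.0188]
tcp_rot: [180.0, -0.1, -0.0]
wrist_force: [-0.6, 0.1, 2.8]
opening: 0.0266
grasp_force: 35.4
```

>>> servo_tool --moves '[[[0,0,0],[0,0,0],70],[[0,0,0],[0,0,0],70],[[0,0,0],[0,0,0],70],[[0,0,0],[0,0,0],70],[[0,0,0],[0,0,-0.02],70],[[0,0,0],[0,0,-0.045],70],[[0,0,0],[0,0,-0.05],100],[[0,0,0],[-0.02,0.04,-0.05],100],[[0,0,0],[-0.02,0.04,0],100],[[0,0,0],[-0.02,0.04,0],100],[[0,0,0],[-0.02,0.04,0],100],[[0,0,0],[-0.03,0.02,0],100]]'

```text
time: 8.65
ee_pos: [0.5287, -0.3449, 0.1696]
tcp_rot: [180.0, 0.0, -0.1]
wrist_force: [-0.8, -0.1, 0.0]
opening: 0.0854
grasp_force: 0.0
```

```bash
python3 -c "
from h import *
wf('w3',['dish_red','obj_red_mid','obj_yellow_mid'])"
```

```text
8.65 [ 0.5287 -0.3449  0.1696] [ 1.7998e+02  1.0000e-02 -8.0000e-02] 0.0854 [-0.8 -0.1  0. ]
wrist dish_red 0.81 top z 0.0081 circ [ 0.636  -0.1715] 0.032 med [ 0.6378 -0.1813] 2180
wrist obj_red_mid 0.71 top z 0.059 circ [ 0.6346 -0.1725] 0.0094 med [ 0.6342 -0.1744] 413
wrist obj_yellow_mid 0.92 top z 0.0563 circ [ 0.553  -0.3752] 0.0086 med [ 0.5528 -0.3755] 329
```

View pics/w3.png

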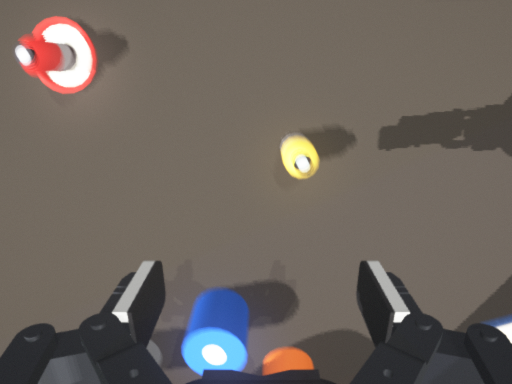

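Red stands in its dish at (60,55), with its top at 59 mm as it should be. Yellow is at (300,158).

>>> servo_tool --moves '[[[0,0,0],[0.0123,0.0152,0],100],[[0,0,0],[0.012,0.0152,0.02],100],[[0,0,0],[0,0,0.045],100],[[0,0,0],[0,0,0.045],100],[[0,0,0],[0,0,0.03],100],[[0,0,0],[0,0,0.014],100],[[0,0,0],[0,0,0],0],[[0,0,0],[0,0,0],0],[[0,0,0],[0,0,0],0],[[0,0,0],[0,0,0],0],[[0,0,0],[0,0,0],0],[[0,0,0],[0,0,0],0]]' --force 35

```text
time: 10.05
ee_pos: [0.5548, -0.3733, 0.0184]
tcp_rot: [179.9, -0.2, -0.0]
wrist_force: [0.3, 1.1, 6.7]
opening: 0.0273
grasp_force: 34.0
```

>>> servo_tool --moves '[[[0,0,0],[0,0,-0.02],0],[[0,0,0],[0,0,-0.04],0],[[0,0,0],[0,0,-0.05],0],[[0,0,0],[-0.016,-0.04,-0.05],0],[[0,0,0],[-0.016,-0.045,0],0],[[0,0,0],[-0.016,-0.045,0],0],[[0,0,0],[-0.016,-0.045,0],0],[[0,0,0],[-0.016,-0.045,0],0],[[0,0,0],[-0.016,-0.045,0],0],[[0,0,0],[-0.016,-0.045,0],0],[[0,0,0],[-0.016,-0.04,0],0],[[0,0,0],[0,-0.016,0],0]]'

```text
time: 11.25
ee_pos: [0.4282, -0.0139, 0.1652]
tcp_rot: [-180.0, -0.1, 0.1]
wrist_force: [1.8, -0.5, -1.0]
opening: 0.0264
grasp_force: 35.0
```

```bash
python3 -c "
from h import *
wf('w4',['dish_yellow','obj_yellow_mid','can_base'])"
```

```text
11.25 [ 0.4282 -0.0139  0.1652] [-1.7997e+02 -7.0000e-02  1.0000e-01] 0.0264 [ 1.8 -0.5 -1. ]
wrist dish_yellow 0.88 top z 0.0081 circ [ 0.4926 -0.0075] 0.0311 med [ 0.4938 -0.0078] 3927
wrist obj_yellow_mid 0.79 top z 0.2032 circ [ 0.4262 -0.0143] 0.0092 med [ 0.4274 -0.0137] 1343
```

>>> servo_tool --moves '[[[0,0,0],[0.022,-0.0025,0.01],0],[[0,0,0],[0.022,-0.002,0.03],0],[[0,0,0],[0.022,-0.002,0.04],0],[[0,0,0],[0,0,0.03],0],[[0,0,0],[0,0,0.02],0],[[0,0,0],[0,0,0.008],0],[[0,0,0],[0,0,0.003],0],[[0,0,0],[0,0,0.0015],0],[[0,0,0],[0,0,0.001],0],[[0,0,0],[0,0,0.001],0],[[0,0,0],[0,0,0.001],0],[[0,0,0],[0,0,0],0]]'

```text
time: 12.65
ee_pos: [0.497, -0.0102, 0.0213]
tcp_rot: [180.0, -0.2, -0.0]
wrist_force: [-3.3, -1.6, 12.7]
opening: 0.0268
grasp_force: 35.8
```

>>> servo_tool --moves '[[[0,0,0],[0,0,-0.001],0],[[0,0,0],[0,0,0],70],[[0,0,0],[0,0,0],70],[[0,0,0],[0,0,0],70],[[0,0,0],[0,0,-0.02],70],[[0,0,0],[0,0,-0.045],70],[[0,0,0],[0,0,-0.05],100],[[0,0,0],[0,-0.04,-0.05],100],[[0,0,0],[0,-0.045,0],100],[[0,0,0],[0,-0.045,0],100],[[0,0,0],[0,-0.045,0],100],[[0,0,0],[0,-0.045,0],100]]'

```text
time: 13.85
ee_pos: [0.4931, 0.0966, 0.18]
tcp_rot: [-175.4, 0.1, 8.6]
wrist_force: [-0.2, -0.1, -0.3]
opening: 0.0854
grasp_force: 0.0
```

>>> servo_tool --moves '[[[0,0,0],[-0.01,-0.045,0],100],[[0,0,0],[-0.01,-0.045,0],100],[[0,0,0],[-0.01,-0.04,0],100],[[0,0,0],[0,-0.02,0],100],[[0,0,0],[0,0,0],100]]'

```text
time: 14.35
ee_pos: [0.4528, 0.1598, 0.1958]
tcp_rot: [-172.1, 0.1, 14.8]
wrist_force: [0.2, -0.0, 0.0]
opening: 0.0855
grasp_force: 0.0
```

```bash
python3 -c "
from h import *
wf('w5',['obj_blue_mid'])
cal=calibration('side');a,d=camera('side');save('side5',cv2.resize(a[90:300,60:340],(800,600)));fine('side',d,['obj_yellow_mid','dish_yellow'],cal)"
```

```text
14.35 [0.4528 0.1598 0.1958] [-1.7206e+02  5.0000e-02  1.4790e+01] 0.0855 [ 0.2 -0.   0. ]
wrist obj_blue_mid 0.93 top z 0.0559 circ [0.519  0.3972] 0.009 med [0.5197 0.3956] 272
side obj_yellow_mid 0.5 top z 0.059 circ [ 0.493  -0.0106] 0.0089 med [ 0.491 -0.01 ] 27
side dish_yellow 0.51 top z 0.0097 circ [ 0.4919 -0.0061] 0.0323 med [0.4848 0.0017] 208
side dish_yellow 0.21 top z 0.0166 circ [0.3685 0.3008] 0.0289 med [0.3674 0.3005] 387
```

View pics/side5.png

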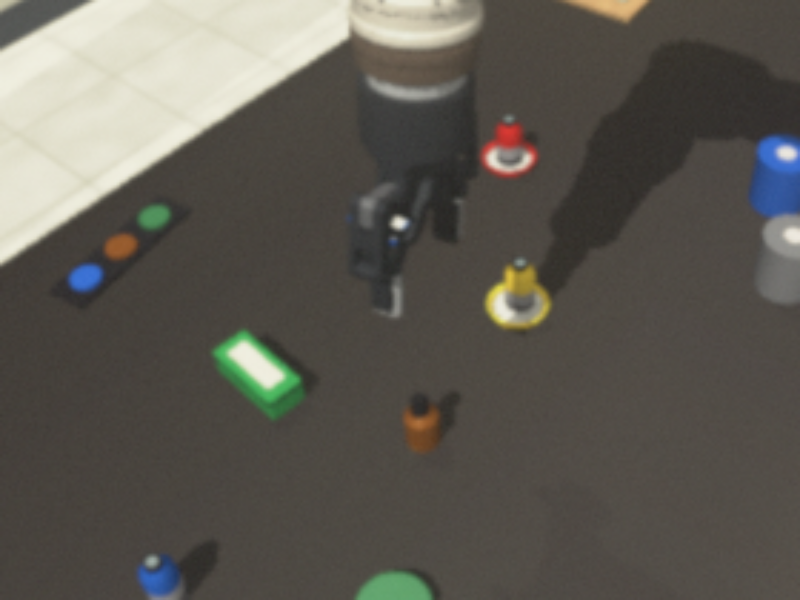

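```bash
python3 -c "
from h import *
o=get_obs();print(o['q'].round(1),o['ee_pos'],o['tcp_rot'])"
```

```text
[ 14.6  -5.3  -4.5  90.9   7.9 179.9] [0.4530511  0.15861826 0.19505284] [-1.72080656e+02  1.36180788e-01  1.46623422e+01]
```

The last joint is at its limit. Yaw has to be at least q1 on this side, so I'll turn to yaw 60.

```bash
cat >> h.py <<'E'
from scipy.spatial.transform import Rotation as Rt
def plan(yaw,pos):
    o=get_obs();R=Rt.from_euler('xyz',o["tcp_rot"],degrees=True);T=Rt.from_euler('xyz',[180,0,yaw],degrees=True)
    print("now",o["time"],o["ee_pos"].round(4),o["tcp_rot"].round(2),o["q"].round(1))
    print("rotvec",(R.inv()*T).as_rotvec(degrees=True).round(2),"shift in final axes",T.inv().apply(np.array(pos)-o["ee_pos"]).round(4))
E
python3 -c "
from h import *
plan(60,[.519,.397,.18])"
```

```text
now 14.6 [0.4531 0.1586 0.1951] [-1.7208e+02  1.4000e-01  1.4660e+01] [ 14.6  -5.3  -4.5  90.9   7.9 179.9]
rotvec [ -7.56  -3.   -45.27] shift in final axes [ 0.2394 -0.0621  0.0151]
```

>>> servo_tool --moves '[[[-1.26,-0.5,-7.54],[0,0,0],100],[[-1.26,-0.5,-7.54],[0,0,0],100],[[-1.26,-0.5,-7.54],[0,0,0],100],[[-1.26,-0.5,-7.54],[0,0,0],100],[[-1.26,-0.5,-7.54],[0,0,0],100],[[-1.26,-0.5,-7.54],[0,0,0],100],[[0,0,0],[0,0,0],100]]'

```text
time: 15.3
ee_pos: [0.4528, 0.159, 0.1952]
tcp_rot: [180.0, -0.0, 60.1]
wrist_force: [-1.1, -0.2, 0.2]
opening: 0.0855
grasp_force: 0.0
```

```bash
python3 -c "
from h import *
plan(60,[.519,.397,.18])"
```

```text
now 15.3 [0.4528 0.159  0.1952] [ 1.7997e+02 -1.0000e-02  6.0120e+01] [ 19.4  -5.2  -4.1  91.1  -0.  139.2]
rotvec [ 0.03 -0.01  0.12] shift in final axes [ 0.2392 -0.0617  0.0152]
```

>>> servo_tool --moves '[[[0,0,0],[0.038,-0.0124,0],100],[[0,0,0],[0.038,-0.0124,0],100],[[0,0,0],[0.038,-0.0124,0.005],100],[[0,0,0],[0.038,-0.0124,0.005],100],[[0,0,0],[0.038,-0.0124,0.005],100],[[0,0,0],[0,0,0],100]]'

```text
time: 15.9
ee_pos: [0.4942, 0.3578, 0.1776]
tcp_rot: [-179.9, 0.1, 59.9]
wrist_force: [-1.2, -1.2, -0.9]
opening: 0.0854
grasp_force: 0.0
```

```bash
python3 -c "
from h import *
wf('w6',['obj_blue_mid']);plan(60,[.519,.397,.014])"
```

```text
15.9 [0.4942 0.3578 0.1776] [-1.7988e+02  9.0000e-02  5.9910e+01] 0.0854 [-1.2 -1.2 -0.9]
wrist obj_blue_mid 0.76 top z 0.0566 circ [0.5201 0.3983] 0.008 med [0.5198 0.3983] 322
now 16.0 [0.494  0.3548 0.1793] [-1.7995e+02  7.0000e-02  5.9890e+01] [ 35.7  12.4  12.7  90.3   0.  155.8]
rotvec [-0.05  0.07 -0.11] shift in final axes [0.049  0.0006 0.1653]
```

View pics/w6.png

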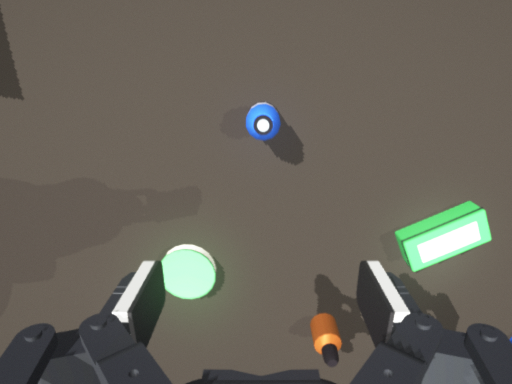

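Blue objective is at (263,122), clear of the Petri dish (187,270) and the slide box (445,235).

>>> servo_tool --moves '[[[0,0,0],[0.03,0.0005,0],100],[[0,0,0],[0.0206,0.0003,0.01],100],[[0,0,0],[0,0,0.04],100],[[0,0,0],[0,0,0.045],100],[[0,0,0],[0,0,0.04],100],[[0,0,0],[0,0,0.02],100],[[0,0,0],[0,0,0.01],100],[[0,0,0],[0,0,0],0],[[0,0,0],[0,0,0],0],[[0,0,0],[0,0,0],0],[[0,0,0],[0,0,0],0],[[0,0,0],[0,0,0],0]]' --force 35

```text
time: 17.2
ee_pos: [0.5207, 0.3987, 0.017]
tcp_rot: [179.9, -0.1, 60.0]
wrist_force: [-0.4, 0.4, 6.0]
opening: 0.0268
grasp_force: 34.2
```

>>> servo_tool --moves '[[[0,0,0],[0,0,0],0],[[0,0,0],[0,0,-0.02],0],[[0,0,0],[0,0,-0.04],0],[[0,0,0],[0,0,-0.05],0],[[0,0,0],[0,0,-0.05],0],[[0,0,0],[0,0,0],0]]'

```text
time: 17.8
ee_pos: [0.5218, 0.3996, 0.1841]
tcp_rot: [179.7, -0.6, 60.0]
wrist_force: [1.3, 0.1, 0.4]
opening: 0.0267
grasp_force: 35.0
```

```bash
python3 -c "
from h import *
wf('w7',['obj_blue_mid']);plan(60,[.6,-.016,.18]);plan(0,[.6,-.016,.18])"
```

```text
17.8 [0.5218 0.3996 0.1841] [179.74  -0.64  60.02] 0.0267 [1.3 0.1 0.4]
wrist obj_blue_mid 0.87 top z 0.2233 circ [0.5225 0.3993] 0.009 med [0.5232 0.4003] 1317
now 17.9 [0.5205 0.3986 0.1769] [179.93  -0.18  60.03] [ 37.4  18.9  20.4  91.2   0.  157.4]
rotvec [ 0.07 -0.18  0.03] shift in final axes [-0.3193  0.2762 -0.0031]
now 17.9 [0.5205 0.3986 0.1769] [179.93  -0.18  60.03] [ 37.4  18.9  20.4  91.2   0.  157.4]
rotvec [-3.000e-02 -2.000e-01  6.003e+01] shift in final axes [ 0.0795  0.4146 -0.0031]
```

>>> servo_tool --moves '[[[0,0,0],[-0.02,0.02,0],0],[[0,0,0],[-0.035,0.034,0],0],[[0,0,0],[-0.035,0.034,0],0],[[0,0,0],[-0.035,0.034,0],0],[[0,0,0],[-0.035,0.034,0],0],[[0,0,0],[-0.035,0.034,0],0],[[0,0,0],[-0.035,0.034,0],0],[[0,0,0],[-0.035,0.034,0],0],[[0,0,0],[-0.035,0.034,0],0],[[0,0,0],[-0.035,0.034,0],0],[[0,0,0],[-0.015,0.014,0],0],[[0,0,0],[0,0,0],0]]'

```text
time: 19.1
ee_pos: [0.6391, -0.078, 0.1724]
tcp_rot: [-179.8, 0.1, 59.8]
wrist_force: [-0.2, 0.2, -0.6]
opening: 0.0264
grasp_force: 35.0
```

>>> servo_tool --moves '[[[0,0,0],[0,0,0],0],[[0,0,0],[0,0,0],0]]'

```text
time: 19.3
ee_pos: [0.6391, -0.0738, 0.1744]
tcp_rot: [-179.9, -0.0, 60.1]
wrist_force: [-0.0, 0.1, 0.2]
opening: 0.0263
grasp_force: 35.0
```

```bash
python3 -c "
from h import *
wf('w8',['obj_blue_mid','can_base']);plan(60,[.6745,-.016,.02])"
```

```text
19.3 [ 0.6391 -0.0738  0.1744] [-1.7992e+02 -1.0000e-02  6.0080e+01] 0.0263 [-0.   0.1  0.2]
wrist obj_blue_mid 0.64 top z 0.2136 circ [ 0.6398 -0.0738] 0.0088 med [ 0.6408 -0.0731] 1355
wrist can_base 0.67 top z 0.0089 circ [ 0.675  -0.0188] 0.0414 med [ 0.6751 -0.0168] 6506
wrist can_base 0.47 top z 0.0084 circ [ 0.4905 -0.0071] 0.0326 med [0.5008 0.0021] 1623
now 19.45 [ 0.6395 -0.0737  0.1753] [-1.800e+02 -3.000e-02  6.011e+01] [ -6.6  17.4  18.2  90.8   0.  113.3]
rotvec [-0.   -0.03  0.11] shift in final axes [0.0675 0.0015 0.1553]
```

View pics/w8.png

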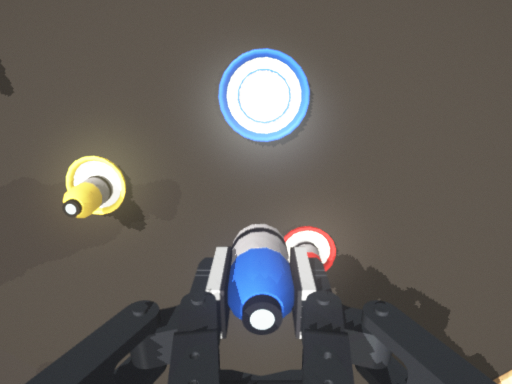

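Blue is held upright with its top in order. The base with its ring is at (264,96).

>>> servo_tool --moves '[[[0,0,0],[0.03,0.001,0.01],0],[[0,0,0],[0.0365,0.0008,0.03],0],[[0,0,0],[0,0,0.04],0],[[0,0,0],[0,0,0.035],0],[[0,0,0],[0,0,0.02],0],[[0,0,0],[0,0,0.01],0],[[0,0,0],[0,0,0.004],0],[[0,0,0],[0,0,0.002],0],[[0,0,0],[0,0,0.001],0],[[0,0,0],[0,0,0.001],0],[[0,0,0],[0,0,0],0]]'

```text
time: 20.55
ee_pos: [0.6748, -0.0183, 0.0231]
tcp_rot: [179.9, -0.1, 60.0]
wrist_force: [-0.5, -0.0, -1.8]
opening: 0.0265
grasp_force: 34.9
```

>>> servo_tool --moves '[[[0,0,0],[0.001,0,0.001],0],[[0,0,0],[0,0,0.001],0],[[0,0,0],[0,0,0.0005],0],[[0,0,0],[0,0,0],0]]'

```text
time: 20.95
ee_pos: [0.6751, -0.0173, 0.0202]
tcp_rot: [180.0, -0.0, 60.0]
wrist_force: [-0.4, 0.6, 2.0]
opening: 0.027
grasp_force: 35.1
```

>>> servo_tool --moves '[[[0,0,0],[0,0,0],60],[[0,0,0],[0,0,0],60],[[0,0,0],[0,0,0],60],[[0,0,0],[0,0,0],60],[[0,0,0],[0,0,-0.02],60],[[0,0,0],[0,0,-0.045],60],[[0,0,0],[0,0,-0.05],100],[[0,0,0],[-0.03,0,-0.045],100],[[0,0,0],[-0.04,0,0],100],[[0,0,0],[0,0,0],100],[[0,0,0],[0,0,0],100]]'

```text
time: 22.05
ee_pos: [0.6409, -0.0767, 0.1767]
tcp_rot: [180.0, -0.1, 59.9]
wrist_force: [0.2, 0.5, 0.3]
opening: 0.0855
grasp_force: 0.0
```

```bash
cat >> h.py <<'E'
from scipy.optimize import least_squares
def base():
    """centre of the base from its blue lip"""
    cal=calibration("wrist");a,d=camera("wrist")
    h=cv2.cvtColor(a,cv2.COLOR_RGB2HSV);m=(h[...,0]>95)&(h[...,0]<125)&(h[...,1]>120)&(h[...,2]>60)
    X=cloud("wrist",d,m,cal);r=np.hypot(X[:,0]-.675,X[:,1]+.017)
    T=X[(r>.03)&(r<.045)&(X[:,2]>.006)&(X[:,2]<.012)]
    s=least_squares(lambda p:np.hypot(T[:,0]-p[0],T[:,1]-p[1])-p[2],[.675,-.017,.038],loss="soft_l1",f_scale=.002)
    ang=np.degrees(np.arctan2(T[:,1]+.017,T[:,0]-.675));print("base",s.x.round(4),len(T),np.histogram(ang,8,(-180,180))[0])
E
python3 -c "
from h import *
wf('w9',['obj_blue_mid']);base();plan(20,[.3,-.305,.18])"
```

```text
22.05 [ 0.6409 -0.0767  0.1767] [ 1.7997e+02 -5.0000e-02  5.9940e+01] 0.0855 [0.2 0.5 0.3]
wrist obj_blue_mid 0.7 top z 0.0596 circ [ 0.6747 -0.0171] 0.0082 med [ 0.6745 -0.0176] 345
base [ 0.6749 -0.0178  0.0368] 1547 [196 146 195 201 210 183 208 208]
now 22.2 [ 0.6411 -0.0754  0.1757] [-1.7995e+02 -1.0000e-02  6.0060e+01] [ -6.7  17.7  18.7  91.    0.  113.2]
rotvec [-5.000e-02  1.000e-02  4.006e+01] shift in final axes [-0.3991  0.0991 -0.0043]
```

View pics/w9.png

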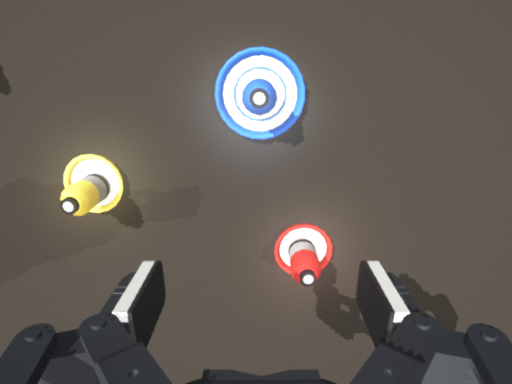

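Blue stands centred in the ring at (260,95), with its top at 59.6 mm. Now the blue cover.

>>> servo_tool --moves '[[[0,0,8],[0,0,0],100],[[0,0,8],[0,0,0],100],[[0,0,8],[0,0,0],100],[[0,0,8],[0,0,0],100],[[0,0,8],[0,0,0],100],[[0,0,0],[-0.0444,0.0132,0],100],[[0,0,0],[-0.0444,0.0132,0],100],[[0,0,0],[-0.0444,0.0132,0],100],[[0,0,0],[-0.0444,0.0132,0],100],[[0,0,0],[-0.0444,0.0132,0],100],[[0,0,0],[-0.0444,0.0132,0],100],[[0,0,0],[-0.0444,0.0132,0],100]]'

```text
time: 23.4
ee_pos: [0.3796, -0.2694, 0.1759]
tcp_rot: [-180.0, -0.0, 20.1]
wrist_force: [0.6, -0.3, -0.2]
opening: 0.0854
grasp_force: 0.0
```

>>> servo_tool --moves '[[[0,0,0],[-0.0444,0.0132,0],100],[[0,0,0],[-0.0444,0.0132,0],100],[[0,0,0],[0,0,0],100],[[0,0,0],[0,0,0],100]]'

```text
time: 23.8
ee_pos: [0.3061, -0.3247, 0.176]
tcp_rot: [-180.0, -0.0, 19.9]
wrist_force: [0.5, 1.0, 0.0]
opening: 0.0852
grasp_force: 0.0
```

```bash
cat >> h.py <<'E'
def cover(x0):
    cal=calibration("wrist");a,d=camera("wrist")
    h=cv2.cvtColor(a,cv2.COLOR_RGB2HSV);m=(h[...,0]>95)&(h[...,0]<125)&(h[...,1]>120)&(h[...,2]>40)
    X=cloud("wrist",d,m,cal);X=X[np.hypot(X[:,0]-x0[0],X[:,1]-x0[1])<.06]
    zt=np.percentile(X[:,2],95);T=X[X[:,2]>zt-.004];c,r=cv2.minEnclosingCircle(T[:,:2].astype(np.float32))
    print("cover top",zt.round(4),np.round(c,4),round(r,4),len(T));return a
E
python3 -c "
from h import *
wf('w10',['cover_mid']);cover([.372,-.3]);plan(20,[.372,-.3,.03])"
```

```text
23.8 [ 0.3061 -0.3247  0.176 ] [-1.7996e+02 -4.0000e-02  1.9920e+01] 0.0852 [0.5 1.  0. ]
wrist cover_mid 0.71 top z 0.0647 circ [ 0.3074 -0.1963] 0.0306 med [ 0.3084 -0.1973] 4745
wrist cover_mid 0.66 top z 0.0647 circ [ 0.2894 -0.3754] 0.0301 med [ 0.2909 -0.3745] 3846
wrist cover_mid 0.65 top z 0.0649 circ [ 0.3712 -0.3003] 0.0303 med [ 0.3723 -0.2999] 5536
cover top 0.0648 [ 0.3713 -0.3001] 0.0302 4774
now 23.95 [ 0.3073 -0.3238  0.176 ] [-1.7996e+02 -3.0000e-02  2.0130e+01] [-46.5  -9.9 -10.4  89.5   0.  113.3]
rotvec [-0.04 -0.03  0.13] shift in final axes [ 0.0689 -0.0002  0.146 ]
```

View pics/w10.png

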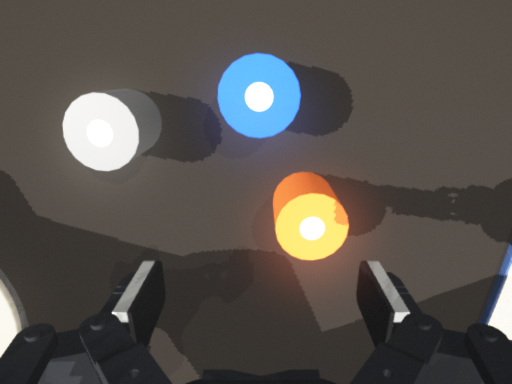

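The chosen blue cover is at (259,96); grey (101,131) and orange (311,215) are clear of the fingers.

>>> servo_tool --moves '[[[0,0,0],[0.034,0,0],100],[[0,0,0],[0.0343,0,0],100],[[0,0,0],[0,0,0.03],100],[[0,0,0],[0,0,0.04],100],[[0,0,0],[0,0,0.04],100],[[0,0,0],[0,0,0.03],100],[[0,0,0],[0,0,0.015],100],[[0,0,0],[0,0,0],100],[[0,0,0],[0,0,0],60],[[0,0,0],[0,0,0],60],[[0,0,0],[0,0,0],60],[[0,0,0],[0,0,0],60]]' --force 30

```text
time: 25.15
ee_pos: [0.3716, -0.3014, 0.0228]
tcp_rot: [179.9, -0.1, 20.0]
wrist_force: [2.0, 2.0, 6.5]
opening: 0.0586
grasp_force: 32.7
```

>>> servo_tool --moves '[[[0,0,0],[0,0,0],0],[[0,0,0],[0,0,0],0],[[0,0,0],[0,0,0],0]]'

```text
time: 25.45
ee_pos: [0.3715, -0.3014, 0.0228]
tcp_rot: [179.9, -0.2, 20.0]
wrist_force: [2.6, 2.3, 6.4]
opening: 0.0586
grasp_force: 32.7
```

>>> servo_tool --moves '[[[0,0,0],[0,0,-0.015],0],[[0,0,0],[0,0,-0.035],0],[[0,0,0],[0,0,-0.045],0],[[0,0,0],[0,0,-0.045],0],[[0,0,0],[0.0365,-0.0204,-0.025],0],[[0,0,0],[0.0365,-0.0204,0],0],[[0,0,0],[0.0365,-0.0204,0],0],[[0,0,0],[0.0365,-0.0204,0],0],[[0,0,0],[0.0365,-0.0204,0],0],[[0,0,0],[0.0365,-0.0204,0],0],[[0,0,0],[0.0365,-0.0204,0],0],[[0,0,0],[0.0365,-0.0204,0],0]]'

```text
time: 26.65
ee_pos: [0.5899, -0.0464, 0.1869]
tcp_rot: [180.0, -0.1, 20.0]
wrist_force: [0.5, -0.9, -1.0]
opening: 0.0587
grasp_force: 32.6
```

>>> servo_tool --moves '[[[0,0,0],[0,0,0],0],[[0,0,0],[0,0,0],0],[[0,0,0],[0,0,0],0]]'

```text
time: 26.95
ee_pos: [0.5885, -0.0484, 0.1867]
tcp_rot: [180.0, -0.0, 20.0]
wrist_force: [-0.1, -0.4, -1.2]
opening: 0.0589
grasp_force: 32.6
```

```bash
python3 -c "
from h import *
p=get_obs()['ee_pos'];wf('w11',['obj_blue_mid']);cover(p);base();plan(20,[.6749,-.0174,.026])"
```

```text
26.95 [ 0.5885 -0.0484  0.1867] [ 1.800e+02 -2.000e-02  1.999e+01] 0.0589 [-0.1 -0.4 -1.2]
wrist obj_blue_mid 0.19 top z 0.2284 circ [ 0.5891 -0.0485] 0.0306 med [ 0.5937 -0.0468] 16873
cover top 0.2285 [ 0.5893 -0.0493] 0.0316 14951
base [ 0.6748 -0.0179  0.0367] 1598 [192 193 204 215 211 206 190 187]
now 27.15 [ 0.5885 -0.0487  0.1869] [ 1.7999e+02 -6.0000e-02  1.9940e+01] [ -4.7   9.8  10.5  90.6   0.  155.3]
rotvec [ 0.01 -0.06 -0.06] shift in final axes [9.190e-02 1.000e-04 1.609e-01]
```

View pics/w11.png

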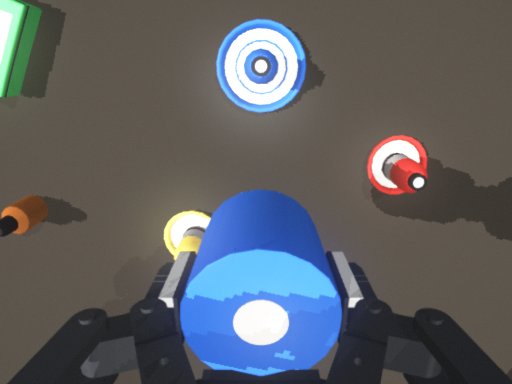

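>>> servo_tool --moves '[[[0,0,0],[0.03,0,0],0],[[0,0,0],[0.035,0,0.01],0],[[0,0,0],[0.0263,0.0003,0.02],0],[[0,0,0],[0,0,0.03],0],[[0,0,0],[0,0,0.03],0],[[0,0,0],[0,0,0.03],0],[[0,0,0],[0,0,0.02],0],[[0,0,0],[0,0,0],0],[[0,0,0],[0,0,0],0]]'

```text
time: 28.05
ee_pos: [0.6748, -0.0172, 0.0472]
tcp_rot: [-180.0, -0.0, 20.0]
wrist_force: [-0.3, -0.2, -0.2]
opening: 0.0589
grasp_force: 32.6
```

```bash
python3 -c "
from h import *
p=get_obs();print(p['wrist_force'],p['torque']);cover(p['ee_pos']);plan(20,[.6744,-.0177,.026])"
```

```text
[-0.2511223  -0.24278068 -0.20794484] [-0.01146979  0.03453496 -0.02653293]
cover top 0.0888 [ 0.6761 -0.0174] 0.0318 14964
now 28.1 [ 0.6754 -0.0172  0.0482] [ 1.7997e+02 -1.3000e-01  1.9990e+01] [ -1.5  22.3  10.5  78.    0.  158.5]
rotvec [ 0.03 -0.13 -0.01] shift in final axes [-0.0011  0.0002  0.0222]
```

>>> servo_tool --moves '[[[0,0,0],[-0.0008,0.0002,0.008],0],[[0,0,0],[0,0,0.006],0],[[0,0,0],[0,0,0.003],0],[[0,0,0],[0,0,0.002],0],[[0,0,0],[0,0,0.001],0],[[0,0,0],[0,0,0],0]]'

```text
time: 28.7
ee_pos: [0.6742, -0.0172, 0.0264]
tcp_rot: [-180.0, -0.0, 20.0]
wrist_force: [-0.5, -0.1, -0.3]
opening: 0.0585
grasp_force: 32.6
```

Nearly on the floor with no jamming, so a little further to contact.

>>> servo_tool --moves '[[[0,0,0],[0,0,0.001],0],[[0,0,0],[0,0,0.0005],0],[[0,0,0],[0,0,0],0]]'

```text
time: 29.0
ee_pos: [0.6744, -0.0172, 0.0258]
tcp_rot: [180.0, -0.1, 20.0]
wrist_force: [-3.2, -0.2, 5.1]
opening: 0.059
grasp_force: 32.9
```

>>> servo_tool --moves '[[[0,0,0],[0,0,0],100],[[0,0,0],[0,0,0],100],[[0,0,0],[0,0,0],100],[[0,0,0],[0,0,0],100],[[0,0,0],[0,0,-0.02],100],[[0,0,0],[0,0,-0.045],100],[[0,0,0],[0,0,-0.05],100],[[0,0,0],[-0.03,0,-0.05],100],[[0,0,0],[-0.045,0,0],100],[[0,0,0],[-0.04,0,0],100],[[0,0,0],[0,0,0],100],[[0,0,0],[0,0,0],100]]'

```text
time: 30.2
ee_pos: [0.5698, -0.0555, 0.1834]
tcp_rot: [180.0, -0.1, 20.0]
wrist_force: [-0.3, 0.1, -0.1]
opening: 0.0855
grasp_force: 0.0
```

```bash
python3 -c "
from h import *
wf('w12',['cover_mid','obj_red_mid','obj_yellow_mid']);cover([.675,-.0177]);base()"
```

```text
30.2 [ 0.5698 -0.0555  0.1834] [ 1.7998e+02 -1.0000e-01  1.9970e+01] 0.0855 [-0.3  0.1 -0.1]
wrist cover_mid 0.72 top z 0.0096 circ [ 0.6736 -0.0181] 0.0399 med [ 0.6485 -0.0316] 1058
wrist cover_mid 0.58 top z 0.0679 circ [ 0.6742 -0.0175] 0.03 med [ 0.6739 -0.0184] 5524
wrist cover_mid 0.16 top z 0.0593 circ [ 0.6343 -0.1719] 0.0084 med [ 0.6347 -0.171 ] 304
wrist obj_red_mid 0.64 top z 0.0593 circ [ 0.6341 -0.1721] 0.0085 med [ 0.6349 -0.1708] 295
wrist obj_yellow_mid 0.85 top z 0.0593 circ [ 0.4926 -0.0122] 0.007 med [ 0.4952 -0.012 ] 240
cover top 0.0677 [ 0.6742 -0.0176] 0.03 4801
base [ 0.6758 -0.0175  0.0375] 861 [198 197 141   9   0   6 111 199]
```

View pics/w12.png

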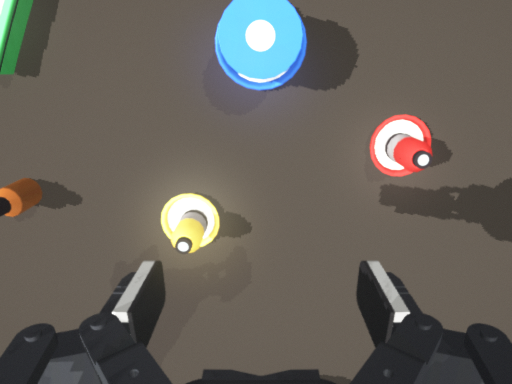

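The cover sits level at (260,40) with its top at 67 mm, which is fully down. Red (400,145) and yellow (190,222) stand flat in their dishes.

```bash
python3 -c "
from workcell import job_done
print(job_done())"
```

```text
the job is handed in; nothing more can be done
None
```

The job is handed in after about 30 s of robot time: the red and yellow objectives stand in their dishes, and the blue one stands in the base's inner ring with its cover fully down over it; I did not touch the oil bottle, Petri dish or slide box.

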